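# Load a glaze test tile under the leaf spring of the inspection stand

### The job

Load the glaze test tile into the inspection stand: put the fingertips on its bare, unglazed end, press it down hard on the bed and, keeping it pressed, slide it along between the guides and under the leaf spring until its front edge is fully home against the end stop; then take the hand away. Only press and push the tile, never pinch, lift or tilt it, and leave the mug, the jar and the brush where they are.

Things in the scene. Friction and masses are not known exactly. Their poses are not given: they have to be found in the camera images.
- stand: Inspection stand fixed on the table: grey base plate 400 x 135 mm, its top 20 mm above the table. Origin: on the table under the track's centre line; x is the direction in which the tile must slide, y across, z up. Two aluminium guide bars (y = +-39 to +-50 mm, x = -190 to +110 mm, tops 31 mm high) leave a channel 78 mm wide, closed by the end stop at x = +100 mm.
- bed: Black slippery plastic bed of the track, fixed in the stand, 300 x 78 mm, 5 mm thick; origin at the centre of its underside, its top 5 mm above that (24 mm above the table), axes as the stand's. The tile slides on it with friction about 0.12.
- tile: Loose ceramic tile 150 (x) x 75 (y) x 9 (z) mm, about 0.2 kg, flat on the bed between the guides, its x along the stand's x. Origin at the centre of its underside; top face 33 mm above the table, 2 mm above the guides. Glazed white but for a rough, bare clay-coloured band 35 mm long at its -x end. At the start it is 65 to 105 mm short of the stop.
- tile_front (a point): Middle of the tile's front (+x) edge face, 75 mm ahead of its centre. Home means that it touches the stop_face.
- tile_bare_end (a point): Point on the top face in the middle of the bare band, 18 mm from the tile's rear edge: where to press. When the tile is home it lies at stand x = -32 mm, 42 mm behind the bridge.
- stop_face (a point): Middle of the end stop's face, at stand x = +100 mm, at the height of the tile's mid-thickness. The aluminium stop is 100 mm wide, its top 40 mm above the table.
- bridge_top (a point): Middle of the top of the aluminium bridge that spans the track and carries the leaf spring: stand x = 10 to 26 mm, 130 mm wide, top 64 mm above the table. The hand stays behind it (stand x below 0).
- column_top (a point): Top of the steel column, 20 mm in diameter and 270 mm high, beyond the stop at stand x = +165 mm, y = +45 mm. A boom at 235 mm height carries a magnifier camera swung out past the end (to stand x = +321 mm): not in the way.
- leaf (a joint): Steel leaf spring 40 mm wide under the bridge, sloping 55 mm forward and down to a turned-up toe at stand x about 76 mm; the tile's front edge meets it at x = 62 mm. Rad: 0 at rest (toe 4 mm over the bed), growing as it lifts, about 0.09 on the tile, which it then holds down with 8 N. Wedging under it takes 5 N of push: a fingertip pressing under about 8 N slips; 15 to 20 N is right.
- mug: White ceramic mug, 80 mm in diameter, 95 mm high, standing upright beside the stand; origin at the centre of its underside. To be left alone.
- jar: Closed glaze sample jar with a black cap, 60 mm in diameter, 75 mm high, standing upright beside the stand; origin at the centre of its underside. To be left alone.
- brush: Flat glazing brush lying on the table beside the stand, roughly along the track, under 30 mm high; its origin lies on its underside, between handle and bristles. To be left alone.
Not all that is in view belongs to the job. Several things have the shape of the tile; the one meant has the colours described above.

How it is judged:
By the outcome, as a careful person would: the job done as asked, in the order asked, and still so for the second after the job is handed in, with the robot touching nothing.
It also fails if it takes over 40 s, if anything falls off the work surface, if the arm or the gripper's body presses on something with over 40 N, if the wrist force passes 120 N, or if a joint passes its speed limit or range.

### The arm

A 6-joint arm with a two-finger parallel gripper is mounted at the origin on the work surface. World frame = base frame: x ahead of the robot, y to its left, z up, the work surface at z = 0. Lengths are in mm, angles in rad, forces in N, time in s.
With the tool pointing down it reaches from about 300 to 775 mm from the base axis. Payload 14.6 kg.
Tool frame: the origin (TCP) lies between the finger pads; the fingertips stand 17 mm ahead of it and the grasp point (between the pads) lies 2 mm behind it (manip.nose_length is the distance from the TCP to the fingertips, in mm); z points along the fingers, y is the line along which they close (so a half turn about z gives the same grasp; the last joint's range is limited). The gripper opens to 94 mm and grips with 3 to 60 N. Pads are 16 mm wide; open, the fingers measure 119 mm over their backs; the gripper's body (75 mm by 177 mm) begins 78 mm behind the grasp point.
Start: joints at [1.085, 0.3, 1.521, -0, 1.321, -0.067], TCP at [223.662, 502.459, 222.446] pointing down, gripper open.
Joint ranges: [-3.03, 3.03], [-0.79, 2.21], [0.23, 2.52], [-1.04, 4.18], [0, 3.07], [-2.55, 2.55]. Speed limits (rad/s): [2.22, 2.22, 2.57, 3.14, 3.14, 3.14].

### API

Orientations are given as a rotation vector (axis times angle).
In Python, from workcell import telemetry, optics, job, models, manip gives the robot as it stands.
- The arm moves only by the tool jog_arm, never from a script. Its argument "plan" is a list of rows, each a list of 7 numbers: the shift along the tool's x, y, z in mm, then the turn, a rotation vector about the tool's x, y, z in degrees, then the closure, from -1 (fully open) to 1 (shut), so that 0 is half open. A call has exactly 10 rows; each row is the pose to reach, as a shift and turn from the pose commanded when the call began, along the tool's axes at that moment; what a row does not reach only later rows make up. A row lasts 1/12 s, in which the tool goes at most 41.7 mm and 7.16 degrees, less where a joint would pass 70% of its speed; a pose out of reach is approached as far as the arm can. A call with a gripper value outside its range is refused whole. The fingers move at their own pace and stop on an object; "newtons" is the grip in N (left out, the last holds). Time passes only in rows, so rows that repeat a pose let the fingers close, or fill a call up. It gives the time, the measured TCP pose, the force, the opening and the grip force at its end, in the units of the state.
- telemetry.state(): the state, without advancing time (a new reading comes with each control period).
- optics.capture(name): name is "scene" or "top"; returns a dict with "color" (384x512x3 uint8, red, green, blue), "mtx" (3x3 intrinsics, pixels), "R" (3x3) and "t" (3): a world point X has camera coordinates R X + t. Camera axes: x right, y down, z forward; pixel columns grow to the right and rows downward; lengths in mm; the calibration is good to about 2 mm. A picture is of the moment at which its call begins. There is no depth.
- job.finish_job(): hands the job in; it is judged then, once.
Trained networks look in a picture, given as the dict that the camera call returned (one of the last four; its "shot" number tells which), for a name from the list of things; names that differ only in an ending like _2 or _b are one class to them, and where a whole thing is asked for, a point or a joint stands for the part that bears it (a point fixed in the world has none). Each returns a list of dicts, best first, with "p" (0 to 1); they miss things now and then, are a little off and sometimes report something else, mostly with a low value. They report only what shows in the picture. A call takes as long as a camera call. They do not tell look-alikes from the thing itself.
- models.search_frame(picture, query): "extent" ([left, top, right, bottom] in pixels, round what is visible of it).
- models.masks_of(picture, query): "pixels" (384x512 bool, what is visible of it) and "extent" ([left, top, right, bottom] in pixels, round what is visible of it).
The state is a dict: "clock": time; "q": joint angles; "joint_vel": joint speeds; "joint_torque": joint torques, N m; "ee_pos": TCP position; "eef_rot": TCP orientation; "ft_force": force on the tool from outside, world axes, zero at the start; "ft_torque": the same for the moment, N m; "grip_width": finger opening in mm; "gripper_force": force on a finger pad.
Only numpy, scipy, OpenCV 4.12 (cv2) and the standard library are available. Lean on these libraries where they do the work, as an engineer would, in place of code of your own. Each camera call takes 0.05 s, during which the arm holds its last target. There are 200 camera calls.

## Working session

There is one attempt and no reset: what is moved stays moved. The work goes in short steps, Python scripts to look and compute and a tool call to move; the robot and the scene stay as the last step left them, time stands still between calls to the robot, and variables do not carry over. Pictures are saved under pics/ and viewed, at most 10 in all, crops included, and the job is handed in when it is done.

Besides the shell and the picture viewer there is one more tool, called after "Call:" in YAML: its name, and indented under it one key for each argument. jog_arm: Moves the arm, as the interface text tells. Its arguments: {"type":"object","properties":{"plan":{"type":"array","items":{"type":"array","items":{"type":"number"}}},"newtons":{"type":"number"}},"required":["plan"]}

```bash
mkdir -p pics
python3 - <<'E'
from workcell import telemetry, optics, models
import cv2, numpy as np
s=telemetry.state(); print({k:np.round(s[k],3).tolist() for k in ('clock','ee_pos','eef_rot','ft_force','grip_width')})
for n in ("scene","top"):
    p=optics.capture(n); cv2.imwrite(f"pics/{n}0.png",p["color"][:,:,::-1])
    np.savez(f"{n}0.npz",**{k:p[k] for k in("color","mtx","R","t")})
    print(n,p["mtx"].round(1).tolist(),(-p["R"].T@p["t"]).round(0))
    for q in("tile","stand","bed","bridge_top","column_top","stop_face","mug","jar","brush"):
        try:
            print(q,[(np.round(d["extent"]).astype(int).tolist(),round(d["p"],2)) for d in models.search_frame(p,q)[:4]])
        except Exception as e: print(q,e)
E
```

```text
{'clock': 0.0, 'ee_pos': [223.526, 502.244, 221.862], 'eef_rot': [-0.653, -3.073, 0.002], 'ft_force': [0.188, -0.327, 0.526], 'grip_width': 94.186}
scene [[443.6, 0.0, 262.9], [0.0, 443.6, 184.5], [0.0, 0.0, 1.0]] [1262.  479.  789.]
tile [([156, 186, 213, 216], 0.82), ([256, 155, 309, 188], 0.7), ([251, 200, 302, 244], 0.68)]
stand [([224, 170, 443, 294], 0.91)]
bed [([239, 194, 331, 261], 0.64), ([223, 173, 440, 296], 0.6)]
bridge_top [([221, 176, 440, 298], 0.91), ([250, 201, 297, 243], 0.55)]
column_top [([222, 174, 441, 298], 0.6)]
stop_face [([223, 175, 442, 296], 0.65)]
mug [([205, 211, 244, 263], 0.57)]
jar [([261, 264, 290, 304], 0.73), ([248, 204, 300, 244], 0.27)]
brush [([293, 196, 356, 236], 0.88)]
top [[411.2, 0.0, 252.2], [0.0, 411.2, 191.4], [0.0, 0.0, 1.0]] [ 479.  -10. 1018.]
tile [([226, 183, 290, 224], 0.8), ([345, 150, 392, 215], 0.59), ([283, 277, 350, 314], 0.59)]
stand [([55, 156, 321, 240], 0.92)]
bed [([188, 172, 315, 228], 0.9)]
bridge_top [([52, 156, 321, 239], 0.85), ([191, 173, 313, 230], 0.33)]
column_top [([54, 157, 318, 241], 0.65)]
stop_face [([55, 158, 322, 241], 0.67)]
mug [([256, 120, 303, 160], 0.61)]
jar [([196, 116, 219, 144], 0.75), ([257, 118, 303, 161], 0.68)]
brush [([192, 238, 275, 263], 0.69), ([227, 184, 287, 222], 0.59)]
```

Run:
```python
import cv2
a=cv2.imread("pics/top0.png")[100:330,40:410]; cv2.imwrite("pics/topc.png",cv2.resize(a,None,fx=2.15,fy=2.15,interpolation=cv2.INTER_CUBIC))
a=cv2.imread("pics/scene0.png")[140:310,140:450]; cv2.imwrite("pics/scenec.png",cv2.resize(a,None,fx=2.5,fy=2.5,interpolation=cv2.INTER_CUBIC))
```

```text
(no output)
```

View pics/topc.png

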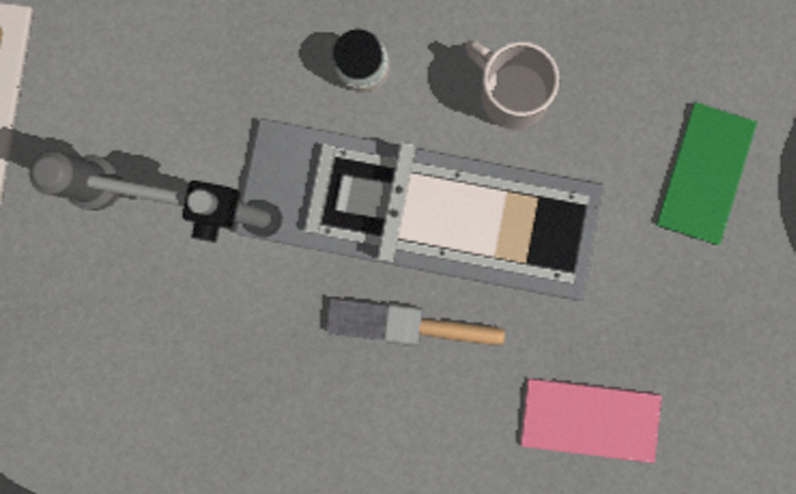

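View pics/scenec.png

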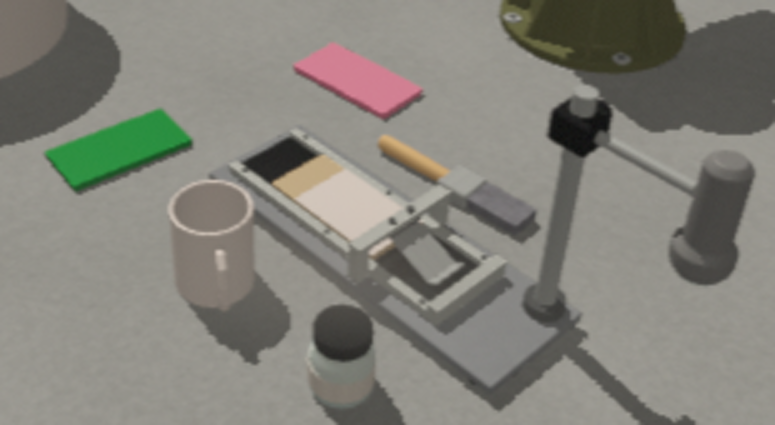

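The top view shows three tile-shaped things, given as full-image pixels:
- **White tile:** in the stand, with a clay band at about (280,206).
- **Green block:** about (368,180).
- **Pink block:** about (314,295).

Only the white one with the clay band fits the description, and the crop confirms it. Next I measure the band and the track.

```bash
cat > h.py <<'E'
import numpy as np, cv2
from scipy.spatial.transform import Rotation as Ro
def unproj(p,uv,z):
    uv=np.atleast_2d(np.asarray(uv,float)); d=np.c_[uv,np.ones(len(uv))]@np.linalg.inv(p["mtx"]).T@p["R"]
    c=-p["R"].T@p["t"]; return c+d*((z-c[2])/d[:,2])[:,None]
def band(p,box):
    h=cv2.cvtColor(p["color"],cv2.COLOR_RGB2HSV).astype(int); l,t,r,b=box
    m=np.zeros(h.shape[:2],np.uint8); m[t:b,l:r]=((h[...,1]>60)&(h[...,2]>110)&(h[...,0]<28))[t:b,l:r]
    n,lab,st,ce=cv2.connectedComponentsWithStats(m); i=1+np.argmax(st[1:,4]); return lab==i
E
python3 - <<'E'
from h import *
T=dict(np.load("top0.npz")); S=dict(np.load("scene0.npz"))
c=lambda l:np.array(l,float)/2.15+[40,100]
pl=unproj(T,c([[603,184],[582,299],[256,118],[237,235]]),20)[:,:2]
print("plate",pl.round(0).tolist(), np.linalg.norm(pl[0]-pl[1]),np.linalg.norm(pl[0]-pl[2]))
d=(pl[2]+pl[3]-pl[0]-pl[1]); print("dir",np.degrees(np.arctan2(d[1],d[0])))
for p,box in((T,(225,175,300,235)),(S,(240,190,300,230))):
    m=band(p,box); ys,xs=np.nonzero(m); uv=np.c_[xs,ys]
    w=unproj(p,uv,33)[:,:2].astype(np.float32); r=cv2.minAreaRect(w)
    print("band",m.sum(),uv.mean(0),w.mean(0),r)
    b=cv2.boxPoints(r); print(b.round(0).tolist())
# rear ends of guides / stop face inner corners from top
g=unproj(T,c([[590,195],[573,280]]),31)[:,:2]; st=unproj(T,c([[336,157],[322,226]]),36)[:,:2]
print("guide rear",g.round(0).tolist(),"stop",st.round(0).tolist(), np.linalg.norm(g.mean(0)-st.mean(0)))
from workcell import telemetry
s=telemetry.state();print(Ro.from_rotvec(s["eef_rot"]).as_matrix().round(3))
E
```

```text
plate [[582.0, -174.0], [452.0, -152.0], [648.0, 223.0], [514.0, 238.0]] 132.11864901646135 402.34117289431254
dir 80.78029032581372
band 454 [279.83480176 205.23568282] [531.35645 -75.09159] ((531.3552856445312, -75.14856719970703), (35.26111602783203, 74.00601959228516), 79.9097671508789)
[[492.0, -86.0], [565.0, -99.0], [571.0, -64.0], [498.0, -51.0]]
band 237 [262.08438819 210.0464135 ] [532.916    -76.660095] ((532.23828125, -76.77044677734375), (35.37157440185547, 75.6708755493164), 81.66919708251953)
[[492.0, -89.0], [567.0, -100.0], [572.0, -65.0], [497.0, -54.0]]
guide rear [[569.0, -158.0], [473.0, -140.0]] stop [[604.0, 128.0], [526.0, 140.0]] 286.3581421710927
[[-0.914  0.407 -0.   ]
 [ 0.407  0.914 -0.   ]
 [ 0.    -0.    -1.   ]]
```

Tile band is at about (532,-76) world and the track points at about 80.7°, so travel is about 82 mm. I'll go round the column by way of (350,200), closing the fingers on the way.

Call:
jog_arm:
  plan:
    - [-24,-22.5,0,0,0,3.8,1]
    - [-48,-45,0,0,0,7.6,1]
    - [-71.5,-67.5,0,0,0,11.4,1]
    - [-95.5,-90,0,0,0,15.2,1]
    - [-119.5,-112.5,0,0,0,19,1]
    - [-143,-135,0,0,0,22.8,1]
    - [-167,-157.5,0,0,0,26.6,1]
    - [-191,-180,0,0,0,30.4,1]
    - [-215,-202,0,0,0,34.2,1]
    - [-238.5,-224.5,0,0,0,38,1]
  newtons: 10

```text
clock: 1.83
ee_pos: [350.6, 198.9, 222.7]
eef_rot: [1.622, 2.69, 0.001]
ft_force: [0.4, 0.8, 0.6]
grip_width: 30.7
gripper_force: 0.0
```

Run:
```python
from h import *
from workcell import telemetry
s=telemetry.state(); R=Ro.from_rotvec(s["eef_rot"]); p=np.array(s["ee_pos"]); print(p,s["grip_width"],s["clock"],s["q"])
a=np.radians(80.7); G=Ro.from_matrix(np.array([[np.cos(a),np.sin(a),0],[np.sin(a),-np.cos(a),0],[0,0,-1]]).T)
print("shift",R.inv().apply(np.array([532,-76,90])-p),"turn",np.degrees((R.inv()*G).as_rotvec()))
```

```text
[350.57615783 198.90373354 222.66222412] 30.703410889049092 1.8333 [ 4.25133921e-01 -3.58219183e-02  1.90063687e+00  2.23047045e-05
  1.27616923e+00 -6.04909699e-02]
shift [-327.79964128   32.05524442  132.6868321 ] turn [ 3.39315668e-02 -1.04422166e-02  3.71238848e+01]
```

Call:
jog_arm:
  plan:
    - [-36,3.5,5,0,0,4,1]
    - [-72,7,10,0,0,8,1]
    - [-108,10.5,15,0,0,12,1]
    - [-144,14,20,0,0,16,1]
    - [-180,17.5,30,0,0,20,1]
    - [-216,21,45,0,0,24,1]
    - [-252,24.5,60,0,0,28,1]
    - [-290,28,80,0,0,32,1]
    - [-328,32,100,0,0,37,1]
    - [-328,32,113,0,0,37,1]

```text
clock: 2.67
ee_pos: [534.2, -78.4, 107.7]
eef_rot: [2.397, 2.03, -0.0]
ft_force: [-0.0, 0.6, -1.0]
grip_width: 0.1
gripper_force: 0.0
```

```bash
cat > look.py <<'E'
from h import *
import sys
from workcell import telemetry, optics
S=optics.capture("scene"); T=optics.capture("top")
s=telemetry.state(); R=Ro.from_rotvec(s["eef_rot"]); p=np.array(s["ee_pos"])
print(p.round(1),s["grip_width"],s["clock"],np.round(s["ft_force"],1)); print(R.as_matrix().round(3).tolist())
tip=R.apply([0,0,17])+p; print("tip",tip)
f=lambda P,X:(lambda v:v[:2]/v[2])(P["mtx"]@(P["R"]@X+P["t"]))
print("tip px",f(S,tip),f(T,tip))
x,y=f(S,tip).astype(int); n=sys.argv[1]
a=S["color"][max(y-70,0):y+60,max(x-70,0):x+90,::-1]; b=T["color"][145:275,170:330,::-1]
cv2.imwrite(f"pics/{n}.png",np.hstack([cv2.resize(i,(400,325),interpolation=cv2.INTER_CUBIC) for i in(a,b)]))
E
python3 look.py a1
```

```text
[531.6 -75.1 106.9] 0.4825612676026286 2.7667 [0.4 0.6 0.1]
[[0.158, 0.987, -0.004], [0.987, -0.158, 0.001], [0.0, -0.005, -1.0]]
tip [531.50557897 -75.07280594  89.89233755]
tip px [263.22185254 193.064711  ] [281.51071977 203.85022034]
```

View pics/a1.png

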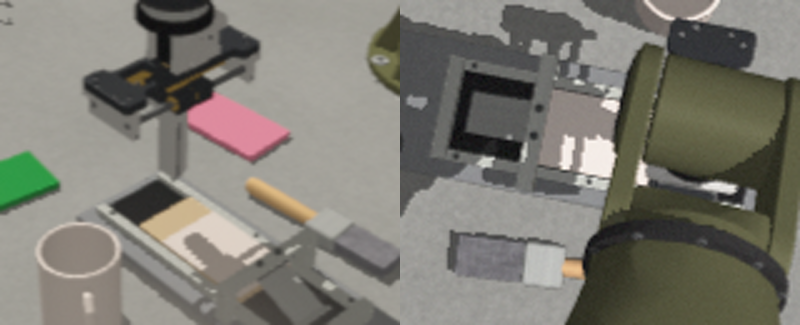

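In the scene crop the closed fingertips, at about (172,180), stand over the clay band at about (175,225), as computed. The arm hides the top view. Now I lower to just above the tile.

Call:
jog_arm:
  plan:
    - [0,0,10,0,0,0,1]
    - [0,0,20,0,0,0,1]
    - [0,0,30,0,0,0,1]
    - [0,0,38,0,0,0,1]
    - [0,0,45,0,0,0,1]
    - [0,0,48,0,0,0,1]
    - [0,0,51,0,0,0,1]
    - [0,0,53,0,0,0,1]
    - [0,0,53,0,0,0,1]
    - [0,0,53,0,0,0,1]

```text
clock: 3.6
ee_pos: [532.6, -74.2, 56.6]
eef_rot: [2.389, 2.04, 0.0]
ft_force: [-0.2, -0.1, -0.3]
grip_width: 0.7
gripper_force: 0.0
```

```bash
python3 look.py a2
```

```text
[532.7 -74.2  56.7] 0.7078624502181845 3.7 [-0.   0.5 -1. ]
[[0.156, 0.988, 0.001], [0.988, -0.156, -0.0], [-0.0, 0.001, -1.0]]
tip [532.69419825 -74.24364758  39.74176412]
tip px [262.93170419 208.36628922] [279.68098388 204.50307871]
```

View pics/a2.png

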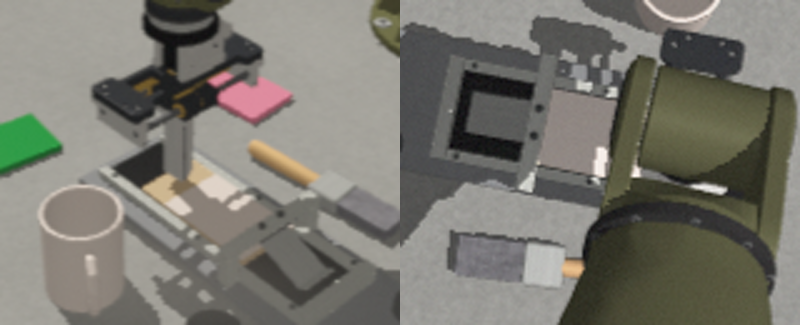

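The fingertips, at crop (178,180), are over the clay band about 7 mm above it, 2 mm to the front. I go back 2 mm and down to find contact.

Call:
jog_arm:
  plan:
    - [-2,0,1,0,0,0,1]
    - [-2,0,2,0,0,0,1]
    - [-2,0,3,0,0,0,1]
    - [-2,0,4,0,0,0,1]
    - [-2,0,5,0,0,0,1]
    - [-2,0,6,0,0,0,1]
    - [-2,0,7,0,0,0,1]
    - [-2,0,7.5,0,0,0,1]
    - [-2,0,8,0,0,0,1]
    - [-2,0,8,0,0,0,1]

```text
clock: 4.53
ee_pos: [532.7, -76.3, 50.1]
eef_rot: [2.388, 2.04, 0.001]
ft_force: [-8.3, 3.1, 21.2]
grip_width: 0.8
gripper_force: 10.6
```

Contact is made at 21 N. Now slide, keeping it pressed.

Call:
jog_arm:
  plan:
    - [2,0,0,0,0,0,1]
    - [5,0,0,0,0,0,1]
    - [8,0,0,0,0,0,1]
    - [11,0,0,0,0,0,1]
    - [14,0,0,0,0,0,1]
    - [17,0,0,0,0,0,1]
    - [20,0,0,0,0,0,1]
    - [23,0,0,0,0,0,1]
    - [25,0,0,0,0,0,1]
    - [25,0,0,0,0,0,1]

```text
clock: 5.37
ee_pos: [537.6, -52.0, 50.2]
eef_rot: [2.386, 2.038, 0.003]
ft_force: [-0.4, -2.6, 15.1]
grip_width: 0.4
gripper_force: 7.5
```

```bash
python3 look.py a3
```

```text
[537.5 -52.   50.2] 0.6477646590355944 5.4667 [ 0.7 -2.  14.1]
[[0.156, 0.988, 0.004], [0.988, -0.156, -0.001], [-0.001, 0.004, -1.0]]
tip [537.61356581 -51.99010503  33.19953951]
tip px [268.41130125 214.55510338] [270.26335312 202.36749791]
```

View pics/a3.png

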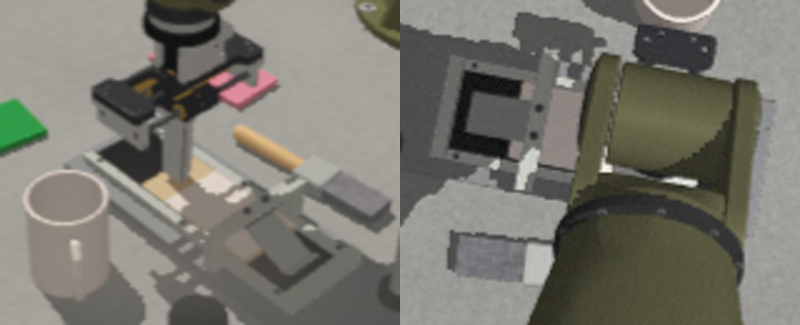

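The tile follows: its front edge now shows beyond the bridge at top crop column 520, with the fingers still on the band. Force has dropped to about 14 N, so I press a little more and go on.

Call:
jog_arm:
  plan:
    - [0,0,0.4,0,0,0,1]
    - [3,0,0.5,0,0,0,1]
    - [6,0,0.5,0,0,0,1]
    - [9,0,0.6,0,0,0,1]
    - [12,0,0.6,0,0,0,1]
    - [15,0,0.6,0,0,0,1]
    - [18,0,0.7,0,0,0,1]
    - [21,0,0.7,0,0,0,1]
    - [24,0,0.7,0,0,0,1]
    - [26,0,0.7,0,0,0,1]

```text
clock: 6.3
ee_pos: [542.0, -27.4, 50.1]
eef_rot: [2.384, 2.037, 0.003]
ft_force: [-2.9, -14.6, 20.8]
grip_width: 0.4
gripper_force: 10.3
```

```bash
python3 look.py a4
```

```text
[542.  -27.2  50.1] 0.5395421389006264 6.4 [-0.4 -9.2 20.5]
[[0.156, 0.988, 0.005], [0.988, -0.156, -0.003], [-0.002, 0.006, -1.0]]
tip [542.13438729 -27.20189513  33.13313739]
tip px [274.92806801 219.2900701 ] [259.97530842 200.22908091]
```

View pics/a4.png

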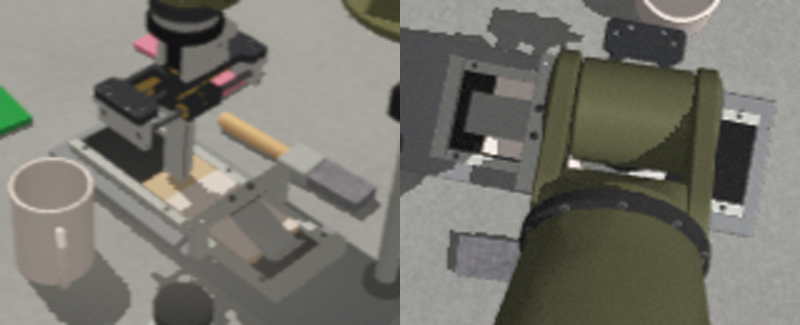

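The tile is under the leaf, with its front at about column 495 in the top crop, and the fingers hold on the band. I carry on at about 20 N.

Call:
jog_arm:
  plan:
    - [2,0,0,0,0,0,1]
    - [4,0,0,0,0,0,1]
    - [7,0,0,0,0,0,1]
    - [10,0,0,0,0,0,1]
    - [13,0,0,0,0,0,1]
    - [16,0,0,0,0,0,1]
    - [19,0,0,0,0,0,1]
    - [21,0,0,0,0,0,1]
    - [23,0,0,0,0,0,1]
    - [23,0,0,0,0,0,1]

```text
clock: 7.23
ee_pos: [545.7, -4.3, 50.1]
eef_rot: [2.385, 2.037, 0.004]
ft_force: [-2.1, -9.8, 20.5]
grip_width: 0.4
gripper_force: 10.3
```

Call:
jog_arm:
  plan:
    - [0.5,0,0,0,0,0,1]
    - [1,0,0,0,0,0,1]
    - [2,0,0,0,0,0,1]
    - [3,0,0,0,0,0,1]
    - [4,0,0,0,0,0,1]
    - [5,0,0,0,0,0,1]
    - [5.5,0,0,0,0,0,1]
    - [6,0,0,0,0,0,1]
    - [6,0,0,0,0,0,1]
    - [6,0,0,0,0,0,1]

```text
clock: 8.07
ee_pos: [546.6, 1.3, 50.2]
eef_rot: [2.385, 2.037, 0.003]
ft_force: [-1.5, -12.2, 21.0]
grip_width: 0.3
gripper_force: 10.4
```

```bash
python3 look.py a5
```

```text
[546.5   1.3  50.2] 0.29251253464291305 8.1667 [ -2.  -11.1  20.7]
[[0.156, 0.988, 0.005], [0.988, -0.156, -0.003], [-0.002, 0.005, -1.0]]
tip [546.63233797   1.21594875  33.16419192]
tip px [282.76728899 224.70185574] [248.18605146 198.06164971]
```

View pics/a5.png

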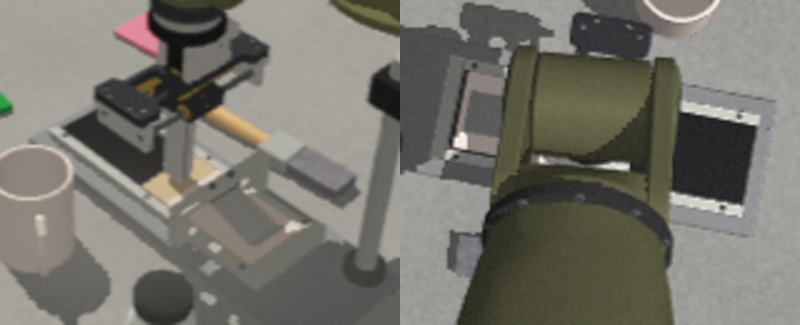

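The tile's front is now within a few mm of the stop, leaving no clear black gap at top crop column 455. I push on slowly and watch the force for the stop.

Call:
jog_arm:
  plan:
    - [0.3,0,0,0,0,0,1]
    - [0.6,0,0,0,0,0,1]
    - [0.9,0,0,0,0,0,1]
    - [1.2,0,0,0,0,0,1]
    - [1.5,0,0,0,0,0,1]
    - [1.8,0,0,0,0,0,1]
    - [2.1,0,0,0,0,0,1]
    - [2.4,0,0,0,0,0,1]
    - [2.5,0,0,0,0,0,1]
    - [2.5,0,0,0,0,0,1]

```text
clock: 9.0
ee_pos: [546.9, 3.7, 50.2]
eef_rot: [2.385, 2.037, 0.003]
ft_force: [-1.5, -12.4, 21.3]
grip_width: 0.6
gripper_force: 10.5
```

```bash
cat > z.py <<'E'
from h import *
import sys
from workcell import telemetry, optics
S=optics.capture("scene"); T=optics.capture("top"); n=sys.argv[1]
a=np.radians(80.8); u=np.array([np.cos(a),np.sin(a),0]); v=np.array([-u[1],u[0],0]); o=np.array([551,37,33.])
def rect(P,x0,x1,k=5):   # rectified view of plane z=33, stand x0..x1, y +-50, k px/mm
    c=np.float32([o+u*x+v*y for x,y in((x0,50),(x1,50),(x1,-50),(x0,-50))]); q=(P["R"]@c.T).T+P["t"]; q=(P["mtx"]@q.T).T; q=np.float32(q[:,:2]/q[:,2:])
    d=np.float32([[0,0],[(x1-x0)*k,0],[(x1-x0)*k,100*k],[0,100*k]]); return cv2.warpPerspective(P["color"],cv2.getPerspectiveTransform(q,d),((x1-x0)*k,100*k))[:,:,::-1]
cv2.imwrite(f"pics/{n}.png",np.hstack([rect(T,65,125),np.zeros((500,10,3),np.uint8),rect(S,-75,15,4).repeat(1,0) if 0 else cv2.resize(rect(S,-75,15,4),(230,500)),np.zeros((500,10,3),np.uint8),cv2.resize(rect(S,65,125),(240,500))]))
E
python3 z.py z1
```

```text
(no output)
```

View pics/z1.png

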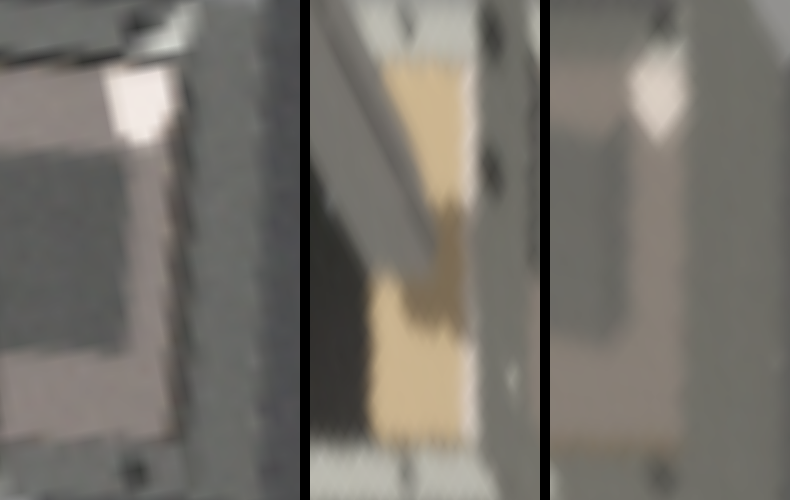

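The rectified views put the tile front about 1–2 mm short: a thin dark line at column 180 in the left panel. The finger sits mid-band, between about 370 and 465 in the middle panel. I push on.

Call:
jog_arm:
  plan:
    - [0.3,0,0.1,0,0,0,1]
    - [0.6,0,0.1,0,0,0,1]
    - [0.9,0,0.1,0,0,0,1]
    - [1.2,0,0.1,0,0,0,1]
    - [1.5,0,0.1,0,0,0,1]
    - [1.8,0,0.1,0,0,0,1]
    - [2.0,0,0.1,0,0,0,1]
    - [2.0,0,0.1,0,0,0,1]
    - [2.0,0,0.1,0,0,0,1]
    - [2.0,0,0.1,0,0,0,1]

```text
clock: 9.93
ee_pos: [547.3, 5.6, 50.2]
eef_rot: [2.385, 2.037, 0.003]
ft_force: [-1.8, -12.3, 21.9]
grip_width: 0.6
gripper_force: 10.9
```

Call:
jog_arm:
  plan:
    - [0.3,0,0,0,0,0,1]
    - [0.6,0,0,0,0,0,1]
    - [0.9,0,0,0,0,0,1]
    - [1.2,0,0,0,0,0,1]
    - [1.5,0,0,0,0,0,1]
    - [1.8,0,0,0,0,0,1]
    - [2.0,0,0,0,0,0,1]
    - [2.0,0,0,0,0,0,1]
    - [2.0,0,0,0,0,0,1]
    - [2.0,0,0,0,0,0,1]

```text
clock: 10.77
ee_pos: [547.4, 6.4, 50.1]
eef_rot: [2.384, 2.036, 0.001]
ft_force: [-4.1, -22.1, 23.0]
grip_width: 0.8
gripper_force: 11.4
```

```bash
python3 z.py z2
```

```text
(no output)
```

View pics/z2.png

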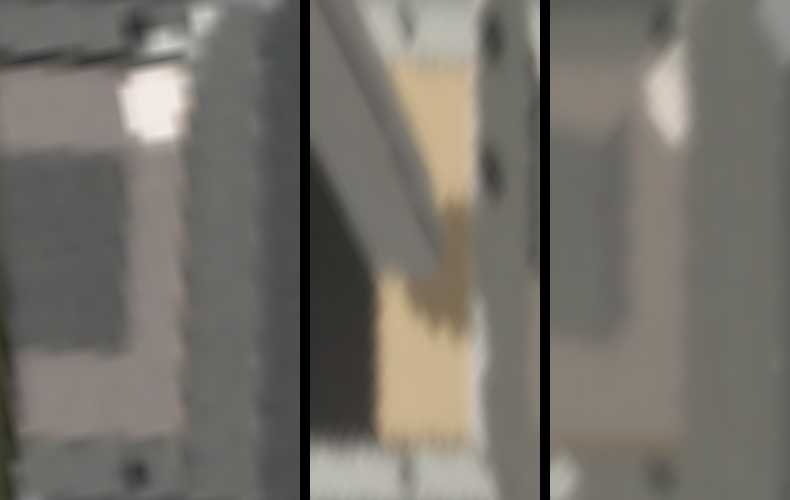

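The dark gap at column 180 has closed. The push force jumped to 22 N and motion stalled, so the tile is home. I take the hand straight up and then back.

Call:
jog_arm:
  plan:
    - [0,0,-1.5,0,0,0,1]
    - [0,0,-5,0,0,0,1]
    - [0,0,-12,0,0,0,1]
    - [0,0,-25,0,0,0,1]
    - [0,0,-40,0,0,0,1]
    - [-10,0,-60,0,0,0,1]
    - [-30,0,-80,0,0,0,1]
    - [-60,0,-100,0,0,0,1]
    - [-90,0,-120,0,0,0,1]
    - [-120,0,-130,0,0,0,1]

```text
clock: 11.7
ee_pos: [527.1, -110.1, 180.4]
eef_rot: [2.386, 2.04, 0.003]
ft_force: [0.6, -0.3, 0.4]
grip_width: 0.5
gripper_force: 0.0
```

Call:
jog_arm:
  plan:
    - [-20,0,0,0,0,0,1]
    - [-40,0,0,0,0,0,1]
    - [-60,0,0,0,0,0,1]
    - [-80,0,0,0,0,0,1]
    - [-100,0,0,0,0,0,1]
    - [-100,0,0,0,0,0,1]
    - [-100,0,0,0,0,0,1]
    - [-100,0,0,0,0,0,1]
    - [-100,0,0,0,0,0,1]
    - [-100,0,0,0,0,0,1]

```text
clock: 12.53
ee_pos: [511.5, -207.1, 177.7]
eef_rot: [-2.388, -2.042, -0.0]
ft_force: [0.4, 0.1, -0.1]
grip_width: 0.5
gripper_force: 0.0
```

```bash
python3 z.py z3
```

```text
(no output)
```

View pics/z3.png

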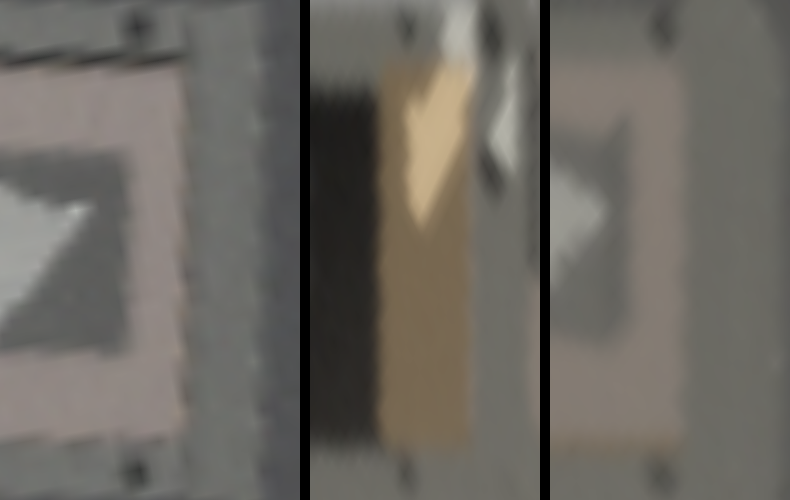

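The tile's front still meets the stop at column 185 with no gap, the leaf rests on it, and the hand is clear.

```bash
python3 -c "
from workcell import job
print(job.finish_job())"
```

```text
the job is handed in; nothing more can be done
None
```

The tile is home against the end stop under the leaf spring: the last pictures show no gap there. It was slid pressed at about 14–23 N, the hand is clear, the mug, jar and brush were not touched, and the job was handed in at about 13 s with no verdict returned.

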